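Press the standing row of capsules flush in a capsule filler

TASK

In the hand capsule filler one of the six rows of open capsule bodies is standing up out of the plate, and the powder cannot be spread until it is down. With the fingertips, start at one end of that row, whichever you like, and work along it to the other end, gently pressing each capsule down flush with the plate. Do not pull any capsule up, and leave the mortar, the jar and the spreader where they are.

Things in the scene. Friction and masses are not known exactly. Their poses are not given: they have to be found in the camera images.
- filler: Hand capsule filler, fixed: white base 200 x 270 mm on feet, under a level dark metal plate 170 (x) by 240 mm (y), top face 80 mm up. 6 rows of 8 white capsules, rows along y, 18 mm apart both ways, centred on the plate. 109 mm to either side of centre a 24 mm high bow handle; near the corners 8 mm high pins; at -y a low lever. Origin: bench level under the plate's centre.
- stuck_row: The one row that stands up; it may be any of the six rows. Origin: middle of the row (midway between cap4 and cap5) on the plate's top face, z up, y along the row. The other five rows are already down. Capsules and plate are damaged by a push of over 40 N; a few newtons are enough.
- cap1_rim (a point): Centre of the upper rim of capsule 1 of the standing row, at y = -63 mm along the row. Open white capsule body, 9.8 mm across, upright in its hole; rim 8 to 12 mm above the plate at the start, each differently. Slides only straight down or up, gives way at about 1 N, stays where left, stops with its rim 0.4 mm above the plate (flush), where wider fingertips meet the plate.
- cap2_rim (a point): Centre of the upper rim of capsule 2 of the standing row, at y = -45 mm along the row. Same as capsule 1.
- cap3_rim (a point): Centre of the upper rim of capsule 3 of the standing row, at y = -27 mm along the row. Same as capsule 1.
- cap4_rim (a point): Centre of the upper rim of capsule 4 of the standing row, at y = -9 mm along the row. Same as capsule 1.
- cap5_rim (a point): Centre of the upper rim of capsule 5 of the standing row, at y = 9 mm along the row. Same as capsule 1.
- cap6_rim (a point): Centre of the upper rim of capsule 6 of the standing row, at y = 27 mm along the row. Same as capsule 1.
- cap7_rim (a point): Centre of the upper rim of capsule 7 of the standing row, at y = 45 mm along the row. Same as capsule 1.
- cap8_rim (a point): Centre of the upper rim of capsule 8 of the standing row, at y = 63 mm along the row. Same as capsule 1.
- mortar: White ceramic mortar, 116 mm across the rim, 78 mm high, with its pestle standing in it to about 130 mm; loose on the bench beside the filler. Origin: centre of its underside.
- powder_jar: White-capped jar, 72 mm across, 105 mm high, loose on the bench beside the filler. Origin: centre of its underside.
- spreader: Flat plastic powder spreader, 52 x 110 mm, 16 mm high at its thick edge, loose on the bench behind the filler. Origin: underside, near its middle.

How it is judged:
On the way, in this order (a step that is already met when the one before it is completed fails the run):
1. The capsule at one end of the row is flush while the four of the other half still stand (((z of cap1_rim in the frame of stuck_row below 0.002 m and z of each of cap5_rim, cap6_rim, cap7_rim, cap8_rim in the frame of stuck_row above 0.004 m) or (z of cap8_rim in the frame of stuck_row below 0.002 m and z of each of cap4_rim, cap3_rim, cap2_rim, cap1_rim in the frame of stuck_row above 0.004 m))), for 0.1 s.
2. The half of the row from one end is flush while the last two at the other end still stand (((z of each of cap1_rim, cap2_rim, cap3_rim, cap4_rim in the frame of stuck_row below 0.002 m and z of each of cap7_rim, cap8_rim in the frame of stuck_row above 0.004 m) or (z of each of cap8_rim, cap7_rim, cap6_rim, cap5_rim in the frame of stuck_row below 0.002 m and z of each of cap2_rim, cap1_rim in the frame of stuck_row above 0.004 m))), for 0.1 s.
At the end, for the whole second after the job is handed in: All eight capsules of the row are flush: every rim less than 2 mm above the plate's face (z of each of cap1_rim, cap2_rim, cap3_rim, cap4_rim, cap5_rim, cap6_rim, cap7_rim, cap8_rim in the frame of stuck_row below 0.002 m); the robot touches nothing.
It fails at once if Pressing or knocking the filler or its capsules with more than 40 N (contact force between any of the arm, the fingers and filler above 40 N or contact force between any of the arm, the fingers and stuck_row above 40 N).
It fails at once if A capsule is pulled up out of the plate (rim more than 15 mm above it) (z of any of cap1_rim, cap2_rim, cap3_rim, cap4_rim, cap5_rim, cap6_rim, cap7_rim, cap8_rim in the frame of stuck_row above 0.015 m).
It fails at once if The mortar, jar or spreader is moved by more than 15 mm (distance of any of mortar, powder_jar, spreader from where it was at the start of the episode above 0.015 m).
It also fails if it takes over 51 s, if anything falls off the work surface, if the arm or the gripper's body presses on something with over 40 N, if the wrist force passes 120 N, or if a joint passes its speed limit or range.

ROBOT

A 7-joint arm with a two-finger parallel gripper is mounted at the origin on the work surface. World frame = base frame: x ahead of the robot, y to its left, z up, the work surface at z = 0. Lengths are in m, angles in rad, forces in N, time in s.
With the tool pointing down it reaches from about 0.35 to 0.775 m from the base axis. Payload 3.1 kg.
Tool frame: the origin (TCP) lies between the finger pads; the fingertips stand 14 mm ahead of it and the grasp point (between the pads) lies 5 mm behind it; z points along the fingers, y is the line along which they close (so a half turn about z gives the same grasp; the last joint's range is limited). The gripper opens to 85 mm and grips with 20 to 120 N. Pads are 22 mm wide; open, the fingers measure 114 mm over their backs; the gripper's body (76 mm by 85 mm) begins 54 mm behind the grasp point. The pads swing forward as they close: fully open they stand 13 mm farther back than shut.
Start: joints at [1.288, 0.311, 0.014, 1.512, -0.004, 1.319, -0.027], TCP at [0.131, -0.534, 0.223] pointing down, gripper open.
Joint ranges: [-2.7, 2.7], [-0.3, 1.91], [-1.27, 1.3], [0.12, 2.57], [-1.44, 4.58], [0.2, 2.03], [-3.05, 3.05]. Speed limits (rad/s): [2.79, 2.79, 3.14, 3.14, 3.14, 3.14, 3.14].

INTERFACE

Orientations are given as a unit quaternion [x, y, z, w].
In Python, from cell import env gives the robot as it stands. The module is installed in compiled form; this text tells all that it offers.
- The arm moves only by the tool jog_arm, never from a script. Its argument "plan" is a list of rows, each a list of 3 entries, a list of its own where there are three numbers: the turn, a rotation vector about the tool's x, y, z as a fraction of full scale, then the shift along the tool's x, y, z as a fraction of full scale, then the closure, from -1 (fully open) to 1 (shut). In form: [[[wx, wy, wz], [x, y, z], hand], ...]. A call has 1 to 8 rows; each row is the pose to reach, as a shift and turn from the pose commanded when the call began, along the tool's axes at that moment; what a row does not reach only later rows make up. Full scale, the value 1, is 0.2 m for a shift and 90 degrees for a turn. A row lasts 1/12 s, in which the tool goes at most 41.7 mm and 7.16 degrees, less where a joint would pass 70% of its speed; a pose out of reach is approached as far as the arm can. A call with a number of a shift or a turn outside -1 to 1 is refused whole. A call with a gripper value outside its range is refused whole. The fingers move at their own pace and stop on an object; "newtons" is the grip in N (left out, the last holds). Time passes only in rows, so rows that repeat a pose let the fingers close. It gives the time, the measured TCP pose, the force, the opening and the grip force at its end, in the units of the state.
- env.read_state(): the state, without advancing time (a new reading comes with each control period).
- env.read_camera(name): name is "side" or "top"; returns (picture, depth): 400x640x3 uint8, blue, green, red; 400x640 float32, m along the optical axis (not along the pixel's ray), 0 where there is no reading.
- env.get_calibration(name): a dict with "fx", "fy", "cx", "cy" (pixels), "eye" and "orientation" of the camera in the world. Camera axes: x right, y down, z forward; pixel columns grow to the right and rows downward; lengths in m; the calibration is good to about 2 mm. A picture is of the moment at which its call begins. get_calibration takes no time and is no camera call.
- env.sign_off(): hands the job in; it is judged then, once.
The state is a dict: "clock": time; "joints": joint angles; "joint_velocities": joint speeds; "tau": joint torques, N m; "tool_pos": TCP position; "eef_rot": TCP orientation; "wrist_force": force on the tool from outside, world axes, zero at the start; "wrist_torque": the same for the moment, N m; "grip_width": finger opening in m; "finger_force": force on a finger pad.
Only numpy, scipy, OpenCV 4.12 (cv2) and the standard library are available. Lean on these libraries where they do the work, as an engineer would, in place of code of your own. Each camera call takes 0.05 s, during which the arm holds its last target. There are 200 camera calls.

## Working session

There is one attempt and no reset: what is moved stays moved. The work goes in short steps, Python scripts to look and compute and a tool call to move; the robot and the scene stay as the last step left them, time stands still between calls to the robot, and variables do not carry over. Pictures are saved under pics/ and viewed, at most 10 in all, crops included, and the job is handed in when it is done.

Besides the shell and the picture viewer there is one more tool, called after "Emit:" as name(argument=value, ...), one argument or row to a line, values as JSON. jog_arm: Moves the arm, as the interface text tells. Its arguments: {"type":"object","properties":{"plan":{"type":"array","items":{"type":"array"}},"newtons":{"type":"number"}},"required":["plan"]}

```bash
mkdir -p pics
cat > h.py <<'E'
import numpy as np,cv2
from scipy.spatial.transform import Rotation as R
from cell import env
def cam(n):
    im,d=env.read_camera(n); return im,d
def pts(n,d):
    c=env.get_calibration(n); v,u=np.mgrid[:400,:640]
    p=np.stack([(u-c['cx'])/c['fx']*d,(v-c['cy'])/c['fy']*d,d],-1)
    return p@R.from_quat(c['orientation']).as_matrix().T+np.array(c['eye'])
def proj(n,P):
    c=env.get_calibration(n); q=(np.atleast_2d(P)-c['eye'])@R.from_quat(c['orientation']).as_matrix()
    return np.c_[q[:,0]/q[:,2]*c['fx']+c['cx'],q[:,1]/q[:,2]*c['fy']+c['cy']]
E
python3 - <<'E'
from h import *
s=env.read_state(); print({k:np.round(v,4).tolist() for k,v in s.items()})
for n in('top','side'):
    print(n,env.get_calibration(n)); im,d=cam(n); cv2.imwrite(f'pics/{n}0.png',im); np.savez(n+'0.npz',im=im,d=d)
E
```

```text
{'clock': 0.0, 'joints': [1.2883, 0.3117, 0.014, 1.513, -0.0044, 1.3192, -0.0272], 'joint_velocities': [0.0009, 0.0008, 0.0015, -0.0008, 0.0018, 0.0016, 0.0003], 'tau': [-0.0004, -37.9924, 0.1458, -23.0597, 0.0121, 0.0137, 0.0], 'tool_pos': [0.131, -0.5334, 0.2219], 'eef_rot': [0.9928, 0.1201, -0.0002, -0.0012], 'wrist_force': [-0.2415, 0.6384, -1.519], 'wrist_torque': [0.0384, -0.0079, 0.0032], 'finger_force': 0.0, 'grip_width': 0.0856}
top {'fx': 394.7267916375585, 'fy': 394.7267916375585, 'cx': 319.0382927888913, 'cy': 194.50552879957272, 'eye': array([0.54453507, 0.04162674, 1.04118793]), 'orientation': array([-0.69964404,  0.71406265, -0.01375449,  0.02058062])}
side {'fx': 373.8523074512136, 'fy': 373.8523074512136, 'cx': 322.8393972190228, 'cy': 196.08380631273704, 'eye': array([ 0.36241127, -0.37798228,  0.62748342]), 'orientation': array([ 0.89630055, -0.2578358 ,  0.09770718, -0.34730293])}
```

View pics/top0.png

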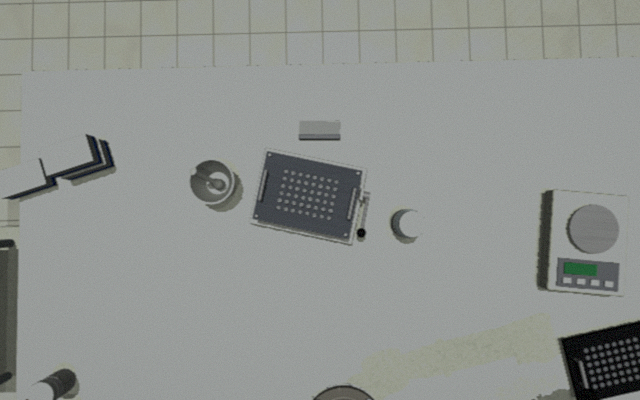

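View pics/side0.png

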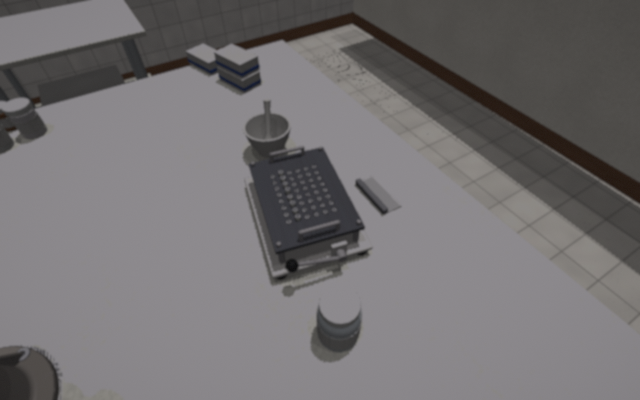

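The top view shows the filler at about (310,195), the lever at its right side (-y), the mortar at (213,183), the jar at (405,224) and the spreader at (320,130). In the side view, a row towards the robot (about (283,195)) seems to stand up. Next I'll measure the capsules.

Run:
```python
from h import *
out=[]
for n,(x0,y0,x1,y1) in {'top':(245,145,375,250),'side':(240,140,370,270)}.items():
    z=np.load(n+'0.npz'); im=z['im']; P=pts(n,z['d'])
    k=5 if n=='top' else 4
    c=cv2.resize(im[y0:y1,x0:x1],None,fx=k,fy=k,interpolation=cv2.INTER_CUBIC)
    g=cv2.cvtColor(c,cv2.COLOR_BGR2GRAY)
    bg=cv2.medianBlur(g,81 if n=='top' else 61)
    m=((g.astype(int)-cv2.GaussianBlur(g,(0,0),14 if n=='top' else 10))>8).astype(np.uint8)
    nc,l,st,ce=cv2.connectedComponentsWithStats(m)
    B=np.array([[ (ce[i][0]+.5)/k+x0-.5,(ce[i][1]+.5)/k+y0-.5,st[i][4]] for i in range(1,nc) if 100<st[i][4]<900])
    np.save(n+'B.npy',B); print(n,len(B))
    for b in B: cv2.circle(c,(int((b[0]-x0)*k),int((b[1]-y0)*k)),3,(0,0,255),-1)
    out.append(c[:525,:650])
    cv2.imwrite(f'pics/{n}1.png',c)
    Z=P[y0:y1,x0:x1,2]; print('plate z mode',np.histogram(Z[(Z>.06)&(Z<.12)],bins=12,range=(.06,.12)))
```

```text
top 52
plate z mode (array([  58,   32,   63, 4104, 2339,  110,   29,   23,  179,   13,    0,
          0]), array([0.06 , 0.065, 0.07 , 0.075, 0.08 , 0.085, 0.09 , 0.095, 0.1  ,
       0.105, 0.11 , 0.115, 0.12 ]))
side 63
plate z mode (array([ 143,  113,  191, 2335, 5092,  192,   96,   53,  252,   34,    0,
          0]), array([0.06 , 0.065, 0.07 , 0.075, 0.08 , 0.085, 0.09 , 0.095, 0.1  ,
       0.105, 0.11 , 0.115, 0.12 ]))
```

View pics/top1.png

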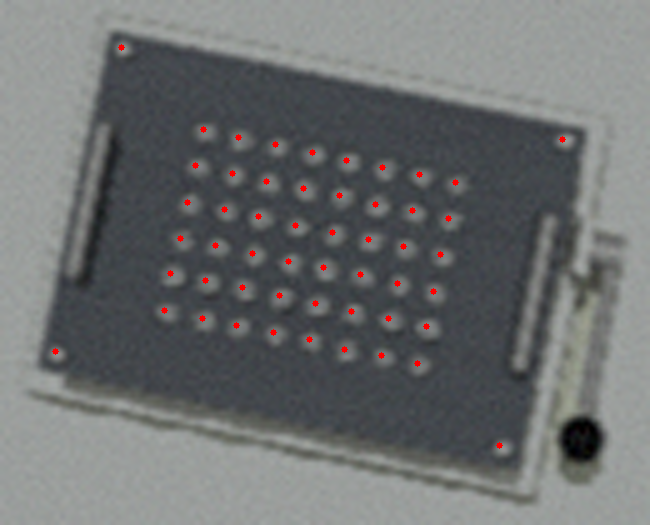

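View pics/side1.png

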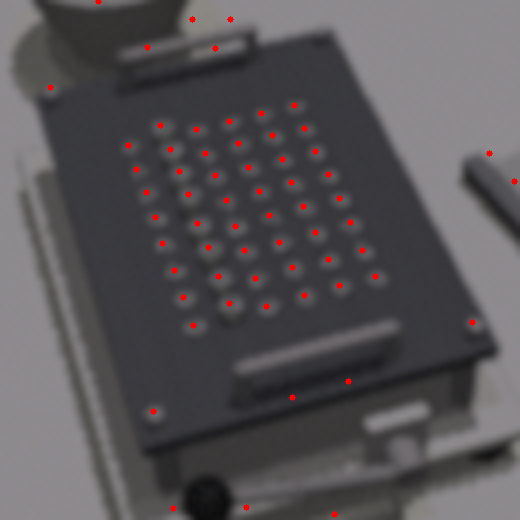

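All 48 capsules and the four pins are found in both crops. In the side view the second row from the robot side stands up: crop (160,126) to (230,303), with larger blobs and gaps on both sides.

```bash
cat > fit.py <<'E'
from h import *
def ray(n,uv):
    c=env.get_calibration(n); uv=np.atleast_2d(uv)
    d=np.c_[(uv[:,0]-c['cx'])/c['fx'],(uv[:,1]-c['cy'])/c['fy'],np.ones(len(uv))]
    return np.array(c['eye']),d@R.from_quat(c['orientation']).as_matrix().T
def plane(n,uv,z):
    e,d=ray(n,uv); return e+d*((z-e[2])/d[:,2])[:,None]
E
python3 - <<'E'
from fit import *
H={}
for n in('top','side'):
    B=np.load(n+'B.npy'); Q=plane(n,B[:,:2],.0804)[:,:2]
    # model: c + Rz(yaw) [18*(i-2.5),18*(j-3.5)]
    best=None; c=np.array([.0,.0]); 
    th=np.radians(-12); c=np.median(Q,0)
    for it in range(30):
        A=np.array([[np.cos(th),-np.sin(th)],[np.sin(th),np.cos(th)]])
        L=(Q-c)@A; ij=L/.018+[2.5,3.5]; I=np.round(ij)
        ok=(np.abs(ij-I).max(1)<.3)&(I>=0).all(1)&(I[:,0]<6)&(I[:,1]<8)&(I[:,0]!=1)
        M=(I[ok]-[2.5,3.5])*.018; q=Q[ok]
        S=(M-M.mean(0)).T@(q-q.mean(0)); th=np.arctan2(S[0,1]-S[1,0],S[0,0]+S[1,1])
        A=np.array([[np.cos(th),-np.sin(th)],[np.sin(th),np.cos(th)]])
        c=q.mean(0)-A@M.mean(0)
    L=(Q-c)@A
    r=q-(M@A.T+c)
    print(n,'c',c.round(4),'yaw',np.degrees(th).round(2),ok.sum(),'rms',r.std(0).round(5))
    r1=[k for k in range(len(Q)) if abs(L[k,0]/.018+1.5)<.75 and abs(L[k,1])<.085 and not ok[k] or (ok[k]and 0)]
    rr=sorted(r1,key=lambda k:L[k,1]); print(L[rr].round(4).tolist()); H[n]=B[rr,:2]
    np.save(n+'fit.npy',[*c,th])
    z=np.load(n+'0.npz');P=pts(n,z['d']);A3=(P[...,:2]-c)@A
    w=(abs(A3[...,0])<.08)&(abs(A3[...,1])<.1)&((abs(A3[...,0])>.06))
    print(n,'plate depth z',np.median(P[w][:,2]))
    print('rim depth',[round(float(np.median(P[int(v)-0:int(v)+2,int(u):int(u)+2,2])),4) for u,v in H[n]])
E
```

```text
top c [0.5925 0.0797] yaw -12.97 40 rms [0.00024 0.00027]
[[-0.0265, -0.0633], [-0.0265, -0.0447], [-0.027, -0.0264], [-0.0269, -0.0082], [-0.0266, 0.0099], [-0.0264, 0.0283], [-0.0268, 0.0464], [-0.0271, 0.064]]
top plate depth z 0.07926406787611462
rim depth [0.0887, 0.087, 0.0899, 0.0884, 0.0935, 0.0906, 0.0887, 0.0869]
side c [0.5946 0.0769] yaw -12.95 40 rms [0.00039 0.0004 ]
[[-0.0257, -0.0562], [-0.0258, -0.0384], [-0.0257, -0.0191], [-0.026, -0.002], [-0.0254, 0.0188], [-0.0254, 0.0359], [-0.0252, 0.0532], [-0.0259, 0.072]]
side plate depth z 0.08045208548500993
rim depth [0.09, 0.0891, 0.0907, 0.089, 0.0919, 0.0899, 0.0901, 0.09]
```

Both views agree: filler centre about (0.5935, 0.078), yaw -13°, standing row at filler x = -27 mm (row 2 from the robot), plate z 0.080, and rims about 8–12 mm up. My plan is to shut the fingers, set the pad width along the row, and press from cap1 to cap8.

```bash
cat > go.py <<'E'
from fit import *
c=np.array([.5935,.0783]); th=np.radians(-12.96)
A=np.array([[np.cos(th),-np.sin(th)],[np.sin(th),np.cos(th)]])
def cap(k): return c+A@[-.027,(k-4.5)*.018]
def rel(P,pos=None,q=None):
    s=env.read_state(); pos=s['tool_pos'] if pos is None else pos; q=s['eef_rot'] if q is None else q
    r=R.from_quat(q); T=R.from_matrix(np.c_[[A[0,1],A[1,1],0],[A[0,0],A[1,0],0],[0,0,-1]])
    w=(r.inv()*T).as_rotvec()/(np.pi/2)
    return w.round(4),(r.inv().apply(np.array(P)-pos)/.2).round(4)
E
python3 -c "
from go import *
print([cap(k).round(4) for k in range(1,9)]); print(rel([*cap(1),.16]))"
```

```text
[array([0.5531, 0.023 ]), array([0.5571, 0.0405]), array([0.5611, 0.058 ]), array([0.5652, 0.0756]), array([0.5692, 0.0931]), array([0.5732, 0.1107]), array([0.5773, 0.1282]), array([0.5813, 0.1458])]
(array([-1.300e-03, -7.000e-04, -7.026e-01]), array([ 2.713 , -2.1977,  0.3147]))
```

Emit:
jog_arm(
  plan=[
    [[0, 0, 0], [1, -0.81, 0], 1],
    [[0, 0, 0], [1, -0.81, 0], 1],
    [[0, 0, 0], [1, -0.81, 0], 1],
    [[0, 0, 0], [1, -0.81, 0], 1],
    [[0, 0, 0], [1, -0.81, 0], 1],
    [[0, 0, 0], [1, -0.81, 0], 1],
    [[0, 0, 0], [1, -0.81, 0], 1],
    [[0, 0, 0], [1, -0.81, 0], 1],
  ],
)

```text
clock: 0.77
tool_pos: [0.2892, -0.3257, 0.2229]
eef_rot: [0.992, 0.124, 0.0, -0.0]
wrist_force: [-0.7, -0.9, 0.9]
grip_width: 0.0001
finger_force: 0.0
```

Emit:
jog_arm(
  plan=[
    [[0, 0, 0], [1, -0.81, 0], 1],
    [[0, 0, 0], [1, -0.81, 0], 1],
    [[0, 0, 0], [1, -0.81, 0], 1],
    [[0, 0, 0], [1, -0.81, 0], 1],
    [[0, 0, 0], [1, -0.81, 0], 1],
    [[0, 0, 0], [1, -0.81, 0], 1],
    [[0, 0, 0], [1, -0.81, 0], 1],
    [[0, 0, 0], [1, -0.81, 0], 1],
  ],
)

```text
clock: 1.43
tool_pos: [0.4438, -0.1224, 0.2227]
eef_rot: [0.992, 0.123, 0.0, -0.001]
wrist_force: [0.4, -1.4, -0.6]
grip_width: -0.0
finger_force: 0.0
```

Emit:
jog_arm(
  plan=[
    [[0, 0, -0.7], [0.71, -0.58, 0], 1],
    [[0, 0, -0.7], [0.71, -0.58, 0], 1],
    [[0, 0, -0.7], [0.71, -0.58, 0], 1],
    [[0, 0, -0.7], [0.71, -0.58, 0], 1],
    [[0, 0, -0.7], [0.71, -0.58, 0], 1],
    [[0, 0, -0.7], [0.71, -0.58, 0], 1],
    [[0, 0, -0.7], [0.71, -0.58, 0], 1],
    [[0, 0, -0.7], [0.71, -0.58, 0], 1],
  ],
)

```text
clock: 2.1
tool_pos: [0.5527, 0.0182, 0.2218]
eef_rot: [0.813, 0.582, -0.002, 0.001]
wrist_force: [0.2, -0.6, 0.3]
grip_width: -0.0002
finger_force: 0.0
```

```bash
python3 -c "
from go import *
print(rel([*cap(1),.13]),env.read_state()['wrist_force'],env.read_state()['tool_pos'])"
```

```text
(array([-0.0007,  0.0021, -0.0649]), array([ 0.0247, -0.0056,  0.4591])) [ 0.2410409  -0.59659596  0.32952922] [0.55271391 0.01817441 0.22182924]
```

Emit:
jog_arm(
  plan=[
    [[0, 0, -0.065], [0.025, -0.006, 0.15], 1],
    [[0, 0, -0.065], [0.025, -0.006, 0.3], 1],
    [[0, 0, -0.065], [0.025, -0.006, 0.46], 1],
    [[0, 0, -0.065], [0.025, -0.006, 0.46], 1],
    [[0, 0, -0.065], [0.025, -0.006, 0.46], 1],
  ],
)

```text
clock: 2.52
tool_pos: [0.5516, 0.0235, 0.1291]
eef_rot: [0.784, 0.62, -0.003, -0.001]
wrist_force: [0.5, -0.1, 1.6]
grip_width: -0.0001
finger_force: 0.0
```

```bash
python3 -c "
from h import *
print(env.read_state()['tool_pos'])
o=[]
for n,(x,y,w,h) in {'side':(240,140,130,130),'top':(245,145,130,105)}.items():
    im,d=cam(n); c=cv2.resize(im[y:y+h,x:x+w],None,fx=3,fy=3,interpolation=cv2.INTER_CUBIC); o.append(cv2.copyMakeBorder(c,0,390-c.shape[0],0,0,0))
cv2.imwrite('pics/a.png',np.hstack(o))
s=env.read_state();r=R.from_quat(s['eef_rot']);print(proj('top',np.array(s['tool_pos'])+r.apply([0,0,.014])),proj('side',np.array(s['tool_pos'])+r.apply([0,0,.014])))"
```

```text
[0.55157346 0.02345214 0.12905072]
[[329.73298446 209.22770027]] [[295.65853343 203.85669039]]
```

View pics/a.png

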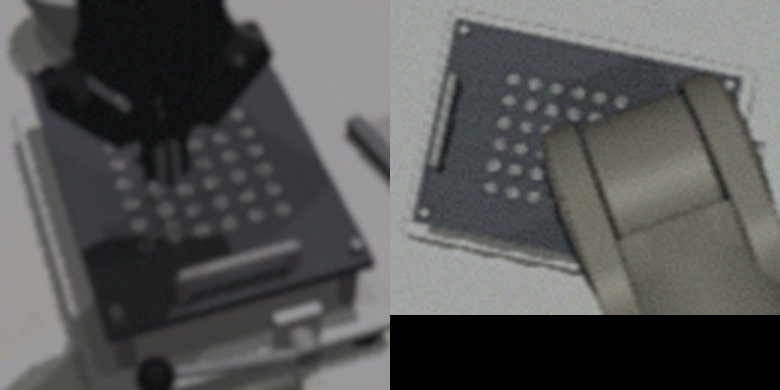

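The side view shows the shut fingertips at crop (167,180), full-frame (296,200), about 25 mm above cap1 and within a few mm of the prediction. The arm hides the row in the top view. Next I'll press slowly.

Emit:
jog_arm(
  plan=[
    [[0, 0, 0], [0, 0.008, 0.05], 1],
    [[0, 0, 0], [0, 0.008, 0.1], 1],
    [[0, 0, 0], [0, 0.008, 0.12], 1],
    [[0, 0, 0], [0, 0.008, 0.135], 1],
    [[0, 0, 0], [0, 0.008, 0.15], 1],
    [[0, 0, 0], [0, 0.008, 0.16], 1],
    [[0, 0, 0], [0, 0.008, 0.16], 1],
  ],
)

```text
clock: 3.2
tool_pos: [0.5544, 0.0273, 0.0986]
eef_rot: [0.783, 0.622, -0.0, -0.0]
wrist_force: [-0.5, 0.7, 0.1]
grip_width: 0.0001
finger_force: 0.0
```

Emit:
jog_arm(
  plan=[
    [[0, 0, 0], [0, 0, 0.003], 1],
    [[0, 0, 0], [0, 0, 0.006], 1],
    [[0, 0, 0], [0, 0, 0.006], 1],
  ],
)

```text
clock: 3.45
tool_pos: [0.5547, 0.0273, 0.0979]
eef_rot: [0.783, 0.622, 0.0, 0.0]
wrist_force: [0.2, 0.3, 0.9]
grip_width: -0.0006
finger_force: 0.0
```

Emit:
jog_arm(
  plan=[
    [[0, 0, 0], [-0.01, -0.003, -0.02], 1],
    [[0, 0, 0], [-0.022, -0.003, 0], 1],
    [[0, 0, 0], [-0.022, -0.003, 0.006], 1],
    [[0, 0, 0], [-0.022, -0.003, 0.012], 1],
    [[0, 0, 0], [-0.022, -0.003, 0.012], 1],
  ],
)

```text
clock: 3.87
tool_pos: [0.5527, 0.0228, 0.0949]
eef_rot: [0.783, 0.622, -0.0, -0.0]
wrist_force: [-1.3, 0.4, 0.6]
grip_width: -0.0001
finger_force: 0.0
```

Emit:
jog_arm(
  plan=[
    [[0, 0, 0], [0, 0, 0.003], 1],
    [[0, 0, 0], [0, 0, 0.003], 1],
  ],
)

```text
clock: 4.03
tool_pos: [0.553, 0.0231, 0.0946]
eef_rot: [0.783, 0.622, -0.0, -0.0]
wrist_force: [0.1, -0.2, -0.2]
grip_width: -0.0001
finger_force: 0.0
```

Emit:
jog_arm(
  plan=[
    [[0, 0, 0], [0, 0, 0.0025], 1],
    [[0, 0, 0], [0, 0, 0.0025], 1],
    [[0, 0, 0], [0, 0, 0.0025], 1],
  ],
)

```text
clock: 4.28
tool_pos: [0.553, 0.0231, 0.0943]
eef_rot: [0.783, 0.622, -0.0, -0.0]
wrist_force: [0.0, -0.7, 0.3]
grip_width: -0.0002
finger_force: 0.0
```

Emit:
jog_arm(
  plan=[
    [[0, 0, 0], [0, 0, 0.0025], 1],
    [[0, 0, 0], [0, 0, 0.0025], 1],
    [[0, 0, 0], [0, 0, 0.0025], 1],
  ],
)

```text
clock: 4.53
tool_pos: [0.553, 0.0231, 0.0938]
eef_rot: [0.783, 0.622, -0.0, -0.0]
wrist_force: [0.4, -0.2, -0.2]
grip_width: 0.0003
finger_force: 0.0
```

Emit:
jog_arm(
  plan=[
    [[0, 0, 0], [0, 0, 0.0025], 1],
    [[0, 0, 0], [0, 0, 0.0025], 1],
    [[0, 0, 0], [0, 0, 0.0025], 1],
  ],
)

```text
clock: 4.78
tool_pos: [0.553, 0.023, 0.0933]
eef_rot: [0.783, 0.622, -0.0, -0.0]
wrist_force: [-0.3, -0.5, 0.2]
grip_width: -0.0
finger_force: 0.0
```

Emit:
jog_arm(
  plan=[
    [[0, 0, 0], [0, 0, 0.0025], 1],
    [[0, 0, 0], [0, 0, 0.0025], 1],
    [[0, 0, 0], [0, 0, 0.0025], 1],
  ],
)

```text
clock: 5.03
tool_pos: [0.553, 0.023, 0.0927]
eef_rot: [0.783, 0.622, -0.0, -0.0]
wrist_force: [1.2, -0.4, -0.1]
grip_width: -0.0002
finger_force: 0.0
```

Emit:
jog_arm(
  plan=[
    [[0, 0, 0], [0, 0, 0.0025], 1],
    [[0, 0, 0], [0, 0, 0.0025], 1],
    [[0, 0, 0], [0, 0, 0.0025], 1],
  ],
)

```text
clock: 5.28
tool_pos: [0.553, 0.023, 0.0923]
eef_rot: [0.783, 0.622, -0.0, -0.0]
wrist_force: [0.6, -0.7, -1.1]
grip_width: -0.0001
finger_force: 0.0
```

Emit:
jog_arm(
  plan=[
    [[0, 0, 0], [0, 0, 0.0025], 1],
    [[0, 0, 0], [0, 0, 0.0025], 1],
    [[0, 0, 0], [0, 0, 0.0025], 1],
  ],
)

```text
clock: 5.53
tool_pos: [0.553, 0.0231, 0.0917]
eef_rot: [0.783, 0.622, -0.0, -0.0]
wrist_force: [-0.6, 0.3, 0.5]
grip_width: -0.0001
finger_force: 0.0
```

```bash
python3 -c "
from go import *
im,d=cam('side'); x,y,w,h=250,150,90,90
np.savez('side1.npz',im=im,d=d)
print(proj('side',[[*cap(k),z] for k in (1,2) for z in (.08,.09)]).round(1))
cv2.imwrite('pics/b.png',cv2.resize(im[y:y+h,x:x+w],None,fx=6,fy=6,interpolation=cv2.INTER_CUBIC))"
```

```text
[[296.9 218.6]
 [296.6 215.3]
 [294.2 211.7]
 [293.9 208.3]]
```

View pics/b.png

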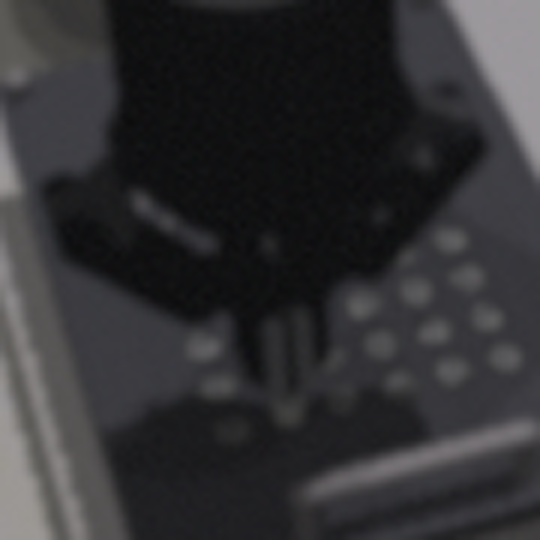

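The side crop shows the cap1 rim still visible at crop (288,410), full-frame (298,218), just in front of the finger ends at crop (290,395). I'll use depth to place the fingers and the rim.

```bash
python3 -c "
from go import *
z=np.load('side1.npz');P=pts('side',z['d'])
f=np.load('sidefit.npy')
a,b=env.read_state()['tool_pos'][:2]-c,0
print('tcp local',(a@A).round(4))
cs=f[:2];t=f[2];A2=np.array([[np.cos(t),-np.sin(t)],[np.sin(t),np.cos(t)]])
L=(P[...,:2]-cs)@A2*1000
g=cv2.cvtColor(z['im'],cv2.COLOR_BGR2GRAY)
for v in range(203,223): print(v,[(*L[v,u].round().astype(int),int(round(P[v,u,2]*1000)),g[v,u]) for u in (294,296,298,300,302)])
print('cap1 blob 0: side pix',np.load('sideB.npy')[np.argsort(np.hypot(*(np.load('sideB.npy')[:,:2]-[297,216]).T))[:2]])
"
```

```text
tcp local [-0.027  -0.0629]
203 [(np.int64(-34), np.int64(-75), 141, np.uint8(33)), (np.int64(-30), np.int64(-74), 138, np.uint8(35)), (np.int64(-27), np.int64(-74), 137, np.uint8(34)), (np.int64(-23), np.int64(-75), 137, np.uint8(45)), (np.int64(-18), np.int64(-70), 129, np.uint8(25))]
204 [(np.int64(-34), np.int64(-74), 137, np.uint8(40)), (np.int64(-31), np.int64(-76), 137, np.uint8(42)), (np.int64(-27), np.int64(-75), 135, np.uint8(33)), (np.int64(-23), np.int64(-75), 134, np.uint8(46)), (np.int64(-18), np.int64(-69), 126, np.uint8(28))]
205 [(np.int64(-34), np.int64(-75), 135, np.uint8(41)), (np.int64(-31), np.int64(-76), 136, np.uint8(44)), (np.int64(-27), np.int64(-75), 133, np.uint8(33)), (np.int64(-24), np.int64(-75), 131, np.uint8(44)), (np.int64(-19), np.int64(-70), 125, np.uint8(29))]
206 [(np.int64(-34), np.int64(-73), 131, np.uint8(39)), (np.int64(-31), np.int64(-74), 131, np.uint8(45)), (np.int64(-28), np.int64(-76), 132, np.uint8(32)), (np.int64(-24), np.int64(-75), 129, np.uint8(44)), (np.int64(-19), np.int64(-70), 121, np.uint8(28))]
207 [(np.int64(-35), np.int64(-7
[... 3496 characters left out ...]
np.int64(-68), 81, np.uint8(40)), (np.int64(-20), np.int64(-67), 78, np.uint8(30))]
221 [(np.int64(-35), np.int64(-65), 80, np.uint8(26)), (np.int64(-32), np.int64(-67), 80, np.uint8(35)), (np.int64(-28), np.int64(-68), 80, np.uint8(40)), (np.int64(-25), np.int64(-70), 81, np.uint8(33)), (np.int64(-21), np.int64(-70), 80, np.uint8(32))]
222 [(np.int64(-36), np.int64(-70), 82, np.uint8(26)), (np.int64(-32), np.int64(-68), 79, np.uint8(29)), (np.int64(-29), np.int64(-71), 81, np.uint8(31)), (np.int64(-25), np.int64(-72), 81, np.uint8(31)), (np.int64(-21), np.int64(-71), 78, np.uint8(32))]
cap1 blob 0: side pix [[297.39107717 215.91117363 311.        ]
 [294.72122302 209.16007194 278.        ]]
```

Depth shows the fingertips actually end at z about 0.103, so about 25 mm higher than TCP+14 mm would give. The cap1 rim is still at about 0.091, and lateral alignment is good. I'll go by the measurement and keep descending gently.

Emit:
jog_arm(
  plan=[
    [[0, 0, 0], [0, 0, 0.01], 1],
    [[0, 0, 0], [0, 0, 0.02], 1],
    [[0, 0, 0], [0, 0, 0.03], 1],
    [[0, 0, 0], [0, 0, 0.04], 1],
    [[0, 0, 0], [0, 0, 0.04], 1],
    [[0, 0, 0], [0, 0, 0.04], 1],
  ],
)

```text
clock: 6.08
tool_pos: [0.5529, 0.023, 0.0835]
eef_rot: [0.783, 0.622, -0.0, -0.0]
wrist_force: [-0.1, 0.5, 0.2]
grip_width: 0.0
finger_force: 0.0
```

```bash
cat > tip.py <<'E'
from go import *
im,d=cam('side'); P=pts('side',d)
f=np.load('sidefit.npy');t=f[2];A2=np.array([[np.cos(t),-np.sin(t)],[np.sin(t),np.cos(t)]])
L=(P[...,:2]-f[:2])@A2*1000; s=env.read_state()
l=(np.array(s['tool_pos'][:2])-c)@A*1000; print('tcp',l.round(1),s['tool_pos'][2],s['wrist_force'].round(1))
m=(abs(L[...,0]-l[0])<6)&(abs(L[...,1]-l[1]+11)<4)&(P[...,2]>.083)
z=np.sort(P[m][:,2]); print('front face lowest z',z[:8].round(4))
import sys
k=int(sys.argv[1])
for j in range(1,9):
    w=(abs(L[...,0]+27)<4)&(abs(L[...,1]-(j-4.5)*18)<5); zz=P[w][:,2]
    print(j,len(zz),np.percentile(zz,[50,90]).round(4) if len(zz) else '',end=' | ')
E
python3 tip.py 1
```

```text
tcp [-27.1 -62.9] 0.08369969464104887 [ 0.7 -0.4 -0.7]
front face lowest z [0.0946 0.0954 0.0955 0.097  0.0976 0.0979 0.0984 0.0991]
1 20 [0.1324 0.1409] | 2 0  | 3 0  | 4 0  | 5 0  | 6 0  | 7 0  | 8 0  |
```

Emit:
jog_arm(
  plan=[
    [[0, 0, 0], [0, 0, 0.01], 1],
    [[0, 0, 0], [0, 0, 0.02], 1],
    [[0, 0, 0], [0, 0, 0.03], 1],
    [[0, 0, 0], [0, 0, 0.04], 1],
    [[0, 0, 0], [0, 0, 0.04], 1],
  ],
)

```text
clock: 6.55
tool_pos: [0.553, 0.023, 0.0754]
eef_rot: [0.783, 0.622, -0.0, -0.0]
wrist_force: [0.9, -0.9, -0.4]
grip_width: 0.0002
finger_force: 0.0
```

Emit:
jog_arm(
  plan=[
    [[0, 0, 0], [0, 0, 0.005], 1],
    [[0, 0, 0], [0, 0, 0.01], 1],
    [[0, 0, 0], [0, 0, 0.01], 1],
  ],
)

```text
clock: 6.8
tool_pos: [0.5529, 0.023, 0.0736]
eef_rot: [0.783, 0.622, -0.0, -0.0]
wrist_force: [0.8, 0.4, -0.6]
grip_width: 0.0001
finger_force: 0.0
```

```bash
python3 tip.py 1
```

```text
tcp [-27.3 -63.1] 0.07354485896270287 [-0.3 -0.6  0.6]
front face lowest z [0.0859 0.0861 0.0862 0.0863 0.0866 0.0872 0.0874 0.0883]
1 18 [0.1294 0.1329] | 2 0  | 3 0  | 4 0  | 5 0  | 6 0  | 7 0  | 8 0  |
```

Emit:
jog_arm(
  plan=[
    [[0, 0, 0], [0, 0, 0.005], 1],
    [[0, 0, 0], [0, 0, 0.01], 1],
    [[0, 0, 0], [0, 0, 0.01], 1],
  ],
)

```text
clock: 7.1
tool_pos: [0.5529, 0.023, 0.0722]
eef_rot: [0.783, 0.622, -0.0, 0.0]
wrist_force: [-2.5, -0.2, 4.0]
grip_width: -0.0001
finger_force: 2.0
```

Emit:
jog_arm(
  plan=[
    [[0, 0, 0], [0, 0, 0.0025], 1],
    [[0, 0, 0], [0, 0, 0.005], 1],
    [[0, 0, 0], [0, 0, 0.005], 1],
  ],
)

```text
clock: 7.35
tool_pos: [0.553, 0.023, 0.0721]
eef_rot: [0.783, 0.622, -0.0, 0.0]
wrist_force: [-3.4, -1.5, 9.5]
grip_width: 0.0
finger_force: 4.6
```

Emit:
jog_arm(
  plan=[
    [[0, 0, 0], [0, 0, 0.0025], 1],
    [[0, 0, 0], [0, 0, 0.0025], 1],
    [[0, 0, 0], [0, 0, 0.0025], 1],
  ],
)

```text
clock: 7.6
tool_pos: [0.553, 0.023, 0.0721]
eef_rot: [0.783, 0.622, -0.0, 0.0]
wrist_force: [-4.6, -0.7, 11.1]
grip_width: -0.0
finger_force: 5.8
```

Emit:
jog_arm(
  plan=[
    [[0, 0, 0], [0, 0, -0.03], 1],
    [[0, 0, 0], [0, 0, -0.09], 1],
    [[0, 0, 0], [0.1, 0, -0.13], 1],
    [[0, 0, 0], [0.2, 0, -0.13], 1],
    [[0, 0, 0], [0.2, 0, -0.13], 1],
  ],
)

```text
clock: 8.02
tool_pos: [0.5632, 0.0682, 0.0981]
eef_rot: [0.781, 0.624, 0.003, -0.001]
wrist_force: [-0.6, 2.3, 0.4]
grip_width: 0.0
finger_force: 0.0
```

```bash
cat > look.py <<'E'
from go import *
import sys
im,d=cam('side'); P=pts('side',d); x,y,w,h=250,150,90,90
cv2.imwrite(sys.argv[1],cv2.resize(im[y:y+h,x:x+w],None,fx=6,fy=6,interpolation=cv2.INTER_CUBIC))
f=np.load('sidefit.npy');t=f[2];A2=np.array([[np.cos(t),-np.sin(t)],[np.sin(t),np.cos(t)]])
for k in range(1,9):
    lo,hi=[proj('side',[*(f[:2]+A2@[-.027,(k-4.5)*.018]),z])[0] for z in(.0804,.09)]
    g=cv2.cvtColor(im,cv2.COLOR_BGR2GRAY)
    u=int(round(lo[0])); print(k,'low',lo.round(1),'hi',hi.round(1),'col',g[int(hi[1])-4:int(lo[1])+5,u],(P[int(hi[1])-4:int(lo[1])+5,u,2]*1000).round().astype(int))
print(env.read_state()['tool_pos'])
E
python3 look.py pics/c.png
```

```text
1 low [297.8 218.8] hi [297.5 215.5] col [46 49 48 50 54 60 74 83 83 79 71 60] [80 80 80 81 80 80 80 83 79 81 81 81]
2 low [295.1 211.8] hi [294.8 208.5] col [47 44 43 44 49 53 62 66 63 55 42 38] [80 80 81 81 90 90 88 89 85 82 80 81]
3 low [292.5 205.1] hi [292.2 201.8] col [58 53 48 46 48 52 60 66 64 56 45 40 42] [81 82 81 79 90 92 92 90 86 84 81 80 89]
4 low [290.  198.5] hi [289.6 195.2] col [35 37 38 42 49 55 61 63 62 54 49 49] [123 120 117 113 112  89  89  88  85  82  89  91]
5 low [287.5 192.2] hi [287.2 188.9] col [42 46 45 47 47 46 45 45 46 45 46 48 51] [142 140 138 134 130 130 126 124 121 118 117 113 109]
6 low [285.2 186.1] hi [284.8 182.8] col [16 16 16 15 17 22 23 20 19 19 17 20 14] [158 157 154 154 151 147 139 137 134 133 130 127 125]
7 low [282.9 180.1] hi [282.5 176.8] col [18 16 19 16 17 14 19 15 16 18 18 16 18] [181 178 177 174 165 164 161 158 155 154 151 149 627]
8 low [280.7 174.3] hi [280.3 171. ] col [17 17 20 18 15 17 14 15 13 17 16 17] [194 191 188 186 184 181 179 176 175 172 165 162]
[0.56262226 0.06562105 0.0974484 ]
```

View pics/c.png

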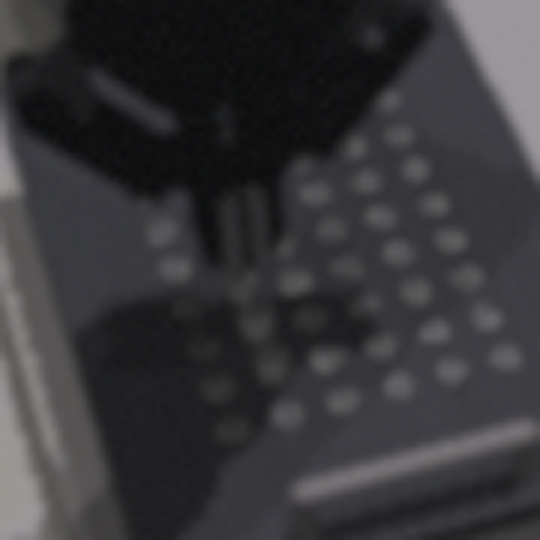

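Cap1 is now flush: bright rim at crop (288,415), depth 0.080. Caps 2 and 3 still stand at about 0.090. The fingers now stand near cap 3–4 and bottom out at TCP z about 0.072, so I'll continue with cap2.

```bash
python3 -c "
from go import *
s=env.read_state();print(s['tool_pos'],rel([*cap(2),.095]))"
```

```text
[0.56262226 0.06562105 0.0974484 ] (array([ 0.0009, -0.002 ,  0.0019]), array([-0.1286,  0.0008,  0.0118]))
```

Emit:
jog_arm(
  plan=[
    [[0, 0, 0], [-0.06, 0, 0], 1],
    [[0, 0, 0], [-0.11, 0, 0], 1],
    [[0, 0, 0], [-0.11, 0, 0], 1],
    [[0, 0, 0], [-0.11, 0, 0], 1],
    [[0, 0, 0], [-0.11, 0, 0], 1],
  ],
)

```text
clock: 8.48
tool_pos: [0.557, 0.0393, 0.0961]
eef_rot: [0.784, 0.621, -0.0, -0.0]
wrist_force: [-0.2, 0.2, 0.5]
grip_width: 0.0002
finger_force: 0.0
```

Emit:
jog_arm(
  plan=[
    [[0, 0, 0], [0, 0, 0.03], 1],
    [[0, 0, 0], [0, 0, 0.06], 1],
    [[0, 0, 0], [0, 0, 0.08], 1],
    [[0, 0, 0], [0, 0, 0.1], 1],
    [[0, 0, 0], [0, 0, 0.11], 1],
    [[0, 0, 0], [0, 0, 0.115], 1],
    [[0, 0, 0], [0, 0, 0.12], 1],
    [[0, 0, 0], [0, 0, 0.12], 1],
  ],
)

```text
clock: 9.15
tool_pos: [0.5571, 0.0408, 0.0723]
eef_rot: [0.783, 0.622, -0.0, -0.0]
wrist_force: [0.3, 0.0, 0.8]
grip_width: -0.0004
finger_force: 0.0
```

Emit:
jog_arm(
  plan=[
    [[0, 0, 0], [0, 0, 0.0025], 1],
    [[0, 0, 0], [0, 0, 0.005], 1],
    [[0, 0, 0], [0, 0, 0.005], 1],
  ],
)

```text
clock: 9.4
tool_pos: [0.5573, 0.0408, 0.0722]
eef_rot: [0.783, 0.622, 0.0, 0.0]
wrist_force: [-2.2, -0.4, 5.7]
grip_width: -0.0004
finger_force: 2.8
```

Emit:
jog_arm(
  plan=[
    [[0, 0, 0], [0, 0, -0.05], 1],
    [[0, 0, 0], [0, 0, -0.1], 1],
    [[0, 0, 0], [0.03, 0, -0.1], 1],
    [[0, 0, 0], [0.06, 0, -0.1], 1],
    [[0, 0, 0], [0.09, 0, -0.1], 1],
    [[0, 0, 0], [0.09, 0, -0.1], 1],
    [[0, 0, 0], [0.09, 0, -0.1], 1],
    [[0, 0, 0], [0.09, 0, -0.1], 1],
  ],
)

```text
clock: 10.07
tool_pos: [0.5608, 0.0582, 0.0908]
eef_rot: [0.783, 0.622, -0.0, -0.0]
wrist_force: [0.5, -1.1, -0.7]
grip_width: 0.0001
finger_force: 0.0
```

Emit:
jog_arm(
  plan=[
    [[0, 0, 0], [0, 0, 0.03], 1],
    [[0, 0, 0], [0, 0, 0.055], 1],
    [[0, 0, 0], [0, 0, 0.075], 1],
    [[0, 0, 0], [0, 0, 0.085], 1],
    [[0, 0, 0], [0, 0, 0.092], 1],
    [[0, 0, 0], [0, 0, 0.097], 1],
    [[0, 0, 0], [0, 0, 0.1], 1],
    [[0, 0, 0], [0, 0, 0.1], 1],
  ],
)

```text
clock: 10.73
tool_pos: [0.5611, 0.0577, 0.0722]
eef_rot: [0.783, 0.622, -0.0, 0.0]
wrist_force: [-3.1, -1.1, 5.5]
grip_width: 0.0004
finger_force: 3.0
```

Works well; repeating the same step for cap4.

Emit:
jog_arm(
  plan=[
    [[0, 0, 0], [0, 0, -0.05], 1],
    [[0, 0, 0], [0, 0, -0.1], 1],
    [[0, 0, 0], [0.03, 0, -0.1], 1],
    [[0, 0, 0], [0.06, 0, -0.1], 1],
    [[0, 0, 0], [0.09, 0, -0.1], 1],
    [[0, 0, 0], [0.09, 0, -0.1], 1],
    [[0, 0, 0], [0.09, 0, -0.1], 1],
    [[0, 0, 0], [0.09, 0, -0.1], 1],
  ],
)

```text
clock: 11.4
tool_pos: [0.5649, 0.0757, 0.0908]
eef_rot: [0.783, 0.622, -0.001, -0.0]
wrist_force: [1.2, -0.4, 0.7]
grip_width: 0.0001
finger_force: 0.0
```

Emit:
jog_arm(
  plan=[
    [[0, 0, 0], [0, 0, 0.03], 1],
    [[0, 0, 0], [0, 0, 0.055], 1],
    [[0, 0, 0], [0, 0, 0.075], 1],
    [[0, 0, 0], [0, 0, 0.085], 1],
    [[0, 0, 0], [0, 0, 0.092], 1],
    [[0, 0, 0], [0, 0, 0.097], 1],
    [[0, 0, 0], [0, 0, 0.1], 1],
    [[0, 0, 0], [0, 0, 0.1], 1],
  ],
)

```text
clock: 12.07
tool_pos: [0.5651, 0.0752, 0.0722]
eef_rot: [0.783, 0.622, -0.0, 0.0]
wrist_force: [-1.6, -1.4, 5.7]
grip_width: -0.0
finger_force: 2.9
```

```bash
python3 -c "
from go import *
s=env.read_state();print(((s['tool_pos'][:2]-c)@A).round(4),s['tool_pos'])"; python3 look.py pics/d.png | head -4
```

```text
[-0.027  -0.0094] [0.56510705 0.07521137 0.07221548]
1 low [297.8 218.8] hi [297.5 215.5] col [54 57 55 53 55 61 75 84 84 79 70 61] [81 82 79 81 81 80 80 80 83 80 81 80]
2 low [295.1 211.8] hi [294.8 208.5] col [40 42 39 34 31 35 41 46 47 45 41 44] [83 80 81 80 80 79 81 82 81 83 80 79]
3 low [292.5 205.1] hi [292.2 201.8] col [41 40 41 38 35 33 35 42 47 47 44 35 31] [96 94 91 88 86 81 81 83 79 81 81 80 81]
4 low [290.  198.5] hi [289.6 195.2] col [32 33 32 33 33 36 36 35 36 37 35 34] [114 112 108 108 103 101  98  96  91  90  89  83]
```

Caps 1–3 are flush by depth, and cap4 is bottomed. Next are caps 5 to 8.

Emit:
jog_arm(
  plan=[
    [[0, 0, 0], [0, 0, -0.05], 1],
    [[0, 0, 0], [0, 0, -0.1], 1],
    [[0, 0, 0], [0.03, 0, -0.1], 1],
    [[0, 0, 0], [0.06, 0, -0.1], 1],
    [[0, 0, 0], [0.09, 0, -0.1], 1],
    [[0, 0, 0], [0.09, 0, -0.1], 1],
    [[0, 0, 0], [0.09, 0, -0.1], 1],
    [[0, 0, 0], [0.09, 0, -0.1], 1],
  ],
)

```text
clock: 12.78
tool_pos: [0.569, 0.0932, 0.0908]
eef_rot: [0.783, 0.622, -0.001, -0.0]
wrist_force: [-0.0, -0.6, 0.1]
grip_width: -0.0001
finger_force: 0.0
```

Emit:
jog_arm(
  plan=[
    [[0, 0, 0], [0, 0, 0.03], 1],
    [[0, 0, 0], [0, 0, 0.055], 1],
    [[0, 0, 0], [0, 0, 0.075], 1],
    [[0, 0, 0], [0, 0, 0.085], 1],
    [[0, 0, 0], [0, 0, 0.092], 1],
    [[0, 0, 0], [0, 0, 0.097], 1],
    [[0, 0, 0], [0, 0, 0.1], 1],
    [[0, 0, 0], [0, 0, 0.1], 1],
  ],
)

```text
clock: 13.45
tool_pos: [0.5692, 0.0928, 0.0722]
eef_rot: [0.783, 0.622, -0.0, 0.0]
wrist_force: [-0.9, -1.3, 7.2]
grip_width: 0.0003
finger_force: 2.9
```

Emit:
jog_arm(
  plan=[
    [[0, 0, 0], [0, 0, -0.05], 1],
    [[0, 0, 0], [0, 0, -0.1], 1],
    [[0, 0, 0], [0.03, 0, -0.1], 1],
    [[0, 0, 0], [0.06, 0, -0.1], 1],
    [[0, 0, 0], [0.09, 0, -0.1], 1],
    [[0, 0, 0], [0.09, 0, -0.1], 1],
    [[0, 0, 0], [0.09, 0, -0.1], 1],
    [[0, 0, 0], [0.09, 0, -0.1], 1],
  ],
)

```text
clock: 14.12
tool_pos: [0.573, 0.1107, 0.0908]
eef_rot: [0.783, 0.622, -0.001, -0.0]
wrist_force: [0.3, 0.1, 0.2]
grip_width: 0.0003
finger_force: 0.0
```

Emit:
jog_arm(
  plan=[
    [[0, 0, 0], [0, 0, 0.03], 1],
    [[0, 0, 0], [0, 0, 0.055], 1],
    [[0, 0, 0], [0, 0, 0.075], 1],
    [[0, 0, 0], [0, 0, 0.085], 1],
    [[0, 0, 0], [0, 0, 0.092], 1],
    [[0, 0, 0], [0, 0, 0.097], 1],
    [[0, 0, 0], [0, 0, 0.1], 1],
    [[0, 0, 0], [0, 0, 0.1], 1],
  ],
)

```text
clock: 14.78
tool_pos: [0.5733, 0.1103, 0.0722]
eef_rot: [0.783, 0.622, -0.0, 0.0]
wrist_force: [-1.8, -2.0, 6.1]
grip_width: -0.0001
finger_force: 2.8
```

Emit:
jog_arm(
  plan=[
    [[0, 0, 0], [0, 0, -0.05], 1],
    [[0, 0, 0], [0, 0, -0.1], 1],
    [[0, 0, 0], [0.03, 0, -0.1], 1],
    [[0, 0, 0], [0.06, 0, -0.1], 1],
    [[0, 0, 0], [0.09, 0, -0.1], 1],
    [[0, 0, 0], [0.09, 0, -0.1], 1],
    [[0, 0, 0], [0.09, 0, -0.1], 1],
    [[0, 0, 0], [0.09, 0, -0.1], 1],
  ],
)

```text
clock: 15.45
tool_pos: [0.5771, 0.1283, 0.0907]
eef_rot: [0.783, 0.622, -0.001, -0.0]
wrist_force: [-0.4, 0.1, 0.7]
grip_width: -0.0001
finger_force: 0.0
```

Emit:
jog_arm(
  plan=[
    [[0, 0, 0], [0, 0, 0.03], 1],
    [[0, 0, 0], [0, 0, 0.055], 1],
    [[0, 0, 0], [0, 0, 0.075], 1],
    [[0, 0, 0], [0, 0, 0.085], 1],
    [[0, 0, 0], [0, 0, 0.092], 1],
    [[0, 0, 0], [0, 0, 0.097], 1],
    [[0, 0, 0], [0, 0, 0.1], 1],
    [[0, 0, 0], [0, 0, 0.1], 1],
  ],
)

```text
clock: 16.12
tool_pos: [0.5774, 0.1278, 0.0722]
eef_rot: [0.783, 0.622, -0.0, 0.0]
wrist_force: [-1.8, -2.1, 6.2]
grip_width: 0.0002
finger_force: 2.8
```

Emit:
jog_arm(
  plan=[
    [[0, 0, 0], [0, 0, -0.05], 1],
    [[0, 0, 0], [0, 0, -0.1], 1],
    [[0, 0, 0], [0.03, 0, -0.1], 1],
    [[0, 0, 0], [0.06, 0, -0.1], 1],
    [[0, 0, 0], [0.09, 0, -0.1], 1],
    [[0, 0, 0], [0.09, 0, -0.1], 1],
    [[0, 0, 0], [0.09, 0, -0.1], 1],
    [[0, 0, 0], [0.09, 0, -0.1], 1],
  ],
)

```text
clock: 16.78
tool_pos: [0.5811, 0.1458, 0.0907]
eef_rot: [0.783, 0.622, -0.001, -0.0]
wrist_force: [-0.1, -1.0, -0.7]
grip_width: 0.0
finger_force: 0.0
```

Emit:
jog_arm(
  plan=[
    [[0, 0, 0], [0, 0, 0.03], 1],
    [[0, 0, 0], [0, 0, 0.055], 1],
    [[0, 0, 0], [0, 0, 0.075], 1],
    [[0, 0, 0], [0, 0, 0.085], 1],
    [[0, 0, 0], [0, 0, 0.092], 1],
    [[0, 0, 0], [0, 0, 0.097], 1],
    [[0, 0, 0], [0, 0, 0.1], 1],
    [[0, 0, 0], [0, 0, 0.1], 1],
  ],
)

```text
clock: 17.45
tool_pos: [0.5814, 0.1454, 0.0722]
eef_rot: [0.783, 0.622, -0.0, 0.0]
wrist_force: [-2.4, -0.9, 6.2]
grip_width: 0.0002
finger_force: 2.8
```

Emit:
jog_arm(
  plan=[
    [[0, 0, 0], [0, 0, -0.1], 1],
    [[0, 0, 0], [0, 0, -0.3], 1],
    [[0, 0, 0], [0, 0, -0.5], 1],
    [[0, 0, 0], [-0.2, -0.2, -0.6], 1],
    [[0, 0, 0], [-0.4, -0.4, -0.6], 1],
    [[0, 0, 0], [-0.6, -0.6, -0.6], 1],
    [[0, 0, 0], [-0.8, -0.8, -0.6], 1],
    [[0, 0, 0], [-0.8, -0.8, -0.6], 1],
  ],
)

```text
clock: 18.12
tool_pos: [0.4049, 0.0363, 0.1906]
eef_rot: [0.783, 0.622, -0.0, -0.0]
wrist_force: [-0.3, -0.9, 0.9]
grip_width: -0.0005
finger_force: 0.0
```

```bash
python3 look.py pics/e.png
```

```text
1 low [297.8 218.8] hi [297.5 215.5] col [72 72 69 66 66 72 86 97 97 91 79 71] [80 82 80 81 80 80 82 82 81 80 80 80]
2 low [295.1 211.8] hi [294.8 208.5] col [83 87 78 69 66 70 86 99 98 88 75 68] [80 82 81 79 80 79 81 80 81 82 81 80]
3 low [292.5 205.1] hi [292.2 201.8] col [75 81 80 72 65 67 75 87 93 96 87 72 65] [80 82 80 81 79 81 79 81 82 82 81 80 80]
4 low [290.  198.5] hi [289.6 195.2] col [76 79 75 69 66 70 85 97 99 89 72 65] [80 80 81 80 81 80 81 82 82 80 81 80]
5 low [287.5 192.2] hi [287.2 188.9] col [65 69 72 69 67 69 80 91 96 93 84 70 67] [82 81 80 80 81 81 80 80 81 82 79 81 81]
6 low [285.2 186.1] hi [284.8 182.8] col [69 81 90 85 70 66 72 85 93 90 78 69 66] [80 81 81 81 79 80 81 80 81 82 79 80 80]
7 low [282.9 180.1] hi [282.5 176.8] col [65 69 73 73 68 65 72 87 98 97 81 69 67] [ 82  80  79  79  80  79  80  80  81 627  81  80  80]
8 low [280.7 174.3] hi [280.3 171. ] col [64 66 66 65 65 70 82 93 93 82 70 69] [80 80 81 81 79 80 81 80 81 82 82 82]
[0.39468693 0.03000783 0.18807952]
```

View pics/e.png

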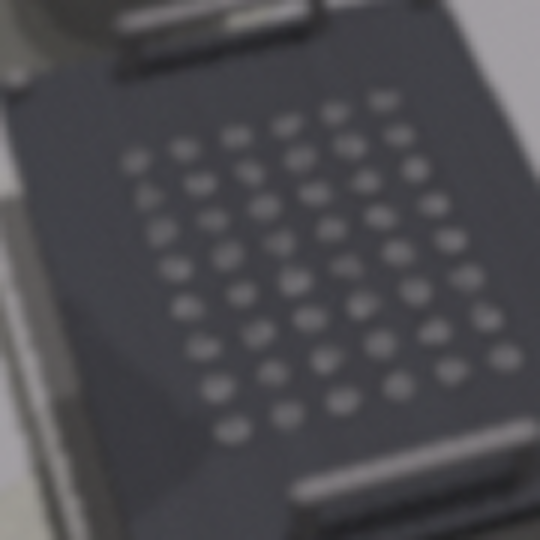

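The grid is now fully regular: row 2, from crop (185,150) to (288,415), sits flush at the flush-height pixels with depth 0.08. The arm is clear at z 0.19, so I'll settle it and hand in.

Emit:
jog_arm(
  plan=[
    [[0, 0, 0], [0, 0, 0], 1],
    [[0, 0, 0], [0, 0, 0], 1],
    [[0, 0, 0], [0, 0, 0], 1],
    [[0, 0, 0], [0, 0, 0], 1],
  ],
)

```text
clock: 18.5
tool_pos: [0.4083, 0.0381, 0.1914]
eef_rot: [0.782, 0.623, 0.001, -0.0]
wrist_force: [0.6, 0.7, -0.5]
grip_width: 0.0001
finger_force: 0.0
```

```bash
python3 -c "
from cell import env
print(env.sign_off())"
```

```text
the job is handed in; nothing more can be done
None
```

The job is handed in at 18.5 s: all eight capsules of the standing row (second from the robot) were pressed flush one by one from cap1 to cap8, with wrist-force readings of at most about 12 N; the hand-in returned no verdict.

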